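# Restock the bread baskets

### The job

Restock the three bread baskets on the bakery counter: take the round roll, the long roll and the ring-shaped roll from the bread board and put each into the basket that already holds one of its own kind. Lay each one flat on the floor of the basket's free half nearer the robot, not dropped from high up, with the long roll side by side with its fellow across the basket. Leave the croissant, which has no basket, on the board, and do not disturb the price stand, the wooden bowl or the jam jar.

Things in the scene. Friction and masses are not known exactly. Their poses are not given: they have to be found in the camera images.
- round_roll: Round domed bread roll, golden brown with a pale cross on top, rigid: 60 mm across (upright sides from 6 to 27 mm above its underside), 40 mm high, about 60 g. Lies loose on a fixed pale bread board, 185 x 840 mm and 10 mm high, before the baskets. Origin: centre of its underside, z axis up.
- long_roll: Long bread roll like a tiny baguette, golden brown with three pale slashes, rigid: 110 mm long along its x axis, 42 mm wide (y) and 42 mm high, ends tapered, about 80 g. Grip it across its middle. Lies loose on a fixed pale bread board, 185 x 840 mm and 10 mm high, before the baskets. Origin: centre of its underside, z axis up.
- ring_roll: Ring-shaped roll (bagel), golden brown, rigid: 68 mm across, 24 mm high, with a hole of 20 mm, too small for a finger; grip it across its outside. About 70 g. Lies loose on a fixed pale bread board, 185 x 840 mm and 10 mm high, before the baskets. Origin: centre of its underside, z axis up.
- croissant: Croissant, a crescent about 110 mm (y) by 60 mm (x), 42 mm high, brown in bands. It is loose; it stays where it is. Lies loose on a fixed pale bread board, 185 x 840 mm and 10 mm high, before the baskets. Origin: centre of its underside, z axis up.
- basket_round: Fixed low open basket of dark wire lined with paper: outer 186 (x) x 146 (y) x 35 mm, walls 3 mm, floor 4 mm above its origin (centre of its underside). x axis: along its length, away from the robot within 0.3 rad. Fixed in its far half, centre x = +55 mm: a round roll, 60 mm wide, 40 high. Free: x = -90 to +25 mm; set down near x = -30, y = 0. Inside width 140 mm.
- basket_long: Fixed low open basket of dark wire lined with paper: outer 186 (x) x 146 (y) x 35 mm, walls 3 mm, floor 4 mm above its origin (centre of its underside). x axis: along its length, away from the robot within 0.3 rad. Fixed in its far half, centre x = +55 mm: a long roll lying along y, 42 mm high. Free: x = -90 to +34 mm; set down near x = -30, y = 0. Inside width 140 mm.
- basket_ring: Fixed low open basket of dark wire lined with paper: outer 186 (x) x 146 (y) x 35 mm, walls 3 mm, floor 4 mm above its origin (centre of its underside). x axis: along its length, away from the robot within 0.3 rad. Fixed in its far half, centre x = +55 mm: a ring roll, 68 mm wide, 24 high. Free: x = -90 to +21 mm; set down near x = -30, y = 0. Inside width 140 mm.
- price_stand: Bystander, loose: wooden cube of 42 mm with a steel wire that holds a blank white card 70 mm wide, 128 mm high in all, to the left of the bread board (+y). Origin: centre of its underside.
- wooden_bowl: Bystander, loose: empty pale wooden bowl, 150 mm across, 55 mm high, to the right of the baskets (-y). Origin: centre of its underside.
- jam_jar: Bystander, loose: amber glass jar with brass lid, 66 mm across, 85 mm high, to the left of the baskets (+y). Origin: centre of its underside.
Things that resemble listed ones, but are neither listed nor needed, are in the scene too. What is shaped like the ring_roll but pink is not meant. Leave any blue look-alike of the round_roll alone.

How it is judged:
At the end, for the whole second after the job is handed in: Each roll rests in the basket of its kind: centre at x -75 to +15 mm and y within 50 mm in the basket's frame, underside less than 10 mm above the basket's, tilt under 0.15 rad, still; the long roll within 0.35 rad of the basket's y axis (x of round_roll in the frame of basket_round between -0.075 and 0.015 m and y of round_roll in the frame of basket_round between -0.05 and 0.05 m and z of round_roll in the frame of basket_round below 0.01 m and angle between each of round_roll, long_roll, ring_roll's own z axis and vertical below 0.15 rad and linear speed of each of round_roll, long_roll, ring_roll below 0.02 m/s and x of long_roll in the frame of basket_long between -0.075 and 0.015 m and y of long_roll in the frame of basket_long between -0.05 and 0.05 m and z of long_roll in the frame of basket_long below 0.01 m and x of ring_roll in the frame of basket_ring between -0.075 and 0.015 m and y of ring_roll in the frame of basket_ring between -0.05 and 0.05 m and z of ring_roll in the frame of basket_ring below 0.01 m and angle between the x axis of long_roll and the y axis of basket_long, either way round below 0.35 rad); the robot touches nothing.
It fails at once if a roll is let go in the air, its underside more than 80 mm above the counter ((height (world z) of round_roll above 0.08 m and contact force between the fingers and round_roll below 0.01 N) or (height (world z) of long_roll above 0.08 m and contact force between the fingers and long_roll below 0.01 N) or (height (world z) of ring_roll above 0.08 m and contact force between the fingers and ring_roll below 0.01 N)).
It fails at once if the croissant is moved by more than 20 mm or tipped (distance of croissant from where it was at the start of the episode above 0.02 m or angle between croissant's own z axis and vertical above 0.3 rad).
It fails at once if the price stand is moved by more than 20 mm or tipped (distance of price_stand from where it was at the start of the episode above 0.02 m or angle between price_stand's own z axis and vertical above 0.3 rad).
It fails at once if the wooden bowl is moved by more than 20 mm or tipped (distance of wooden_bowl from where it was at the start of the episode above 0.02 m or angle between wooden_bowl's own z axis and vertical above 0.3 rad).
It fails at once if the jam jar is moved by more than 20 mm or tipped (distance of jam_jar from where it was at the start of the episode above 0.02 m or angle between jam_jar's own z axis and vertical above 0.3 rad).
It also fails if it takes over 90 s, if anything falls off the work surface, if the arm or the gripper's body presses on something with over 40 N, if the wrist force passes 120 N, or if a joint passes its speed limit or range.

### The arm

A 7-joint arm with a two-finger parallel gripper is mounted at the origin on the work surface. World frame = base frame: x ahead of the robot, y to its left, z up, the work surface at z = 0. Lengths are in m, angles in rad, forces in N, time in s.
With the tool pointing down it reaches from about 0.4 to 0.85 m from the base axis. Payload 10.4 kg.
Tool frame: the origin (TCP) lies between the finger pads; the fingertips stand 14 mm ahead of it and the grasp point (between the pads) lies 5 mm behind it; z points along the fingers, y is the direction in which the jaws open and shut (so a half turn about z gives the same grasp; the last joint's range is limited). The gripper opens to 87 mm and grips with 3 to 60 N. Pads are 19 mm wide; open, the fingers measure 117 mm over their backs; the gripper's body (75 mm by 190 mm) begins 51 mm behind the grasp point.
Start: joints at [-1.371, 0.332, -0.065, 1.46, 0.022, 1.35, -0.088], TCP at [0.138, 0.61, 0.237] pointing down, gripper open.
Joint ranges: [-2.6, 2.6], [-0.5, 2.12], [-1.47, 1.34], [0.16, 2.42], [-1.27, 4.41], [0.06, 2.06], [-2.6, 2.6]. Speed limits (rad/s): [2.22, 2.22, 2.79, 2.79, 3.14, 3.14, 3.14].

### API

Orientations are given as a unit quaternion [x, y, z, w].
In Python, from bench import readout, camera, calibration, order gives the robot as it stands.
- The arm moves only by the tool apply_moves, never from a script. Its argument "deltas" is a list of rows, each an object with "translation": the shift along the world's x, y, z in m, a list of three; "turn": the turn, a rotation vector about the world's x, y, z in rad, a list of three; "hand": the finger opening in m, from 0 to 0.087. A call has 1 to 5 rows; each row shifts and turns the pose as measured when the row begins; what a row does not reach is not made up. A row lasts 1/10 s, in which the tool goes at most 50 mm and 8.59 degrees, less where a joint would pass 70% of its speed; a pose out of reach is approached as far as the arm can. A call with a gripper value outside its range is refused whole. The fingers move at their own pace and stop on an object; "newtons" is the grip in N (left out, the last holds). Time passes only in rows, so rows that do not move let the fingers close. It gives the time, the measured TCP pose, the force and the opening at its end, in the units of the state.
- readout.read_state(): the state, without advancing time (a new reading comes with each control period).
- camera(name): name is "scene" or "top" or "wrist"; returns the picture (384x512x3 uint8, red, green, blue); there is no depth.
- calibration(name): a dict with "fx", "fy", "cx", "cy" (pixels), "extrinsics" (4x4, takes a point from world to camera coordinates). Camera axes: x right, y down, z forward; pixel columns grow to the right and rows downward; lengths in m; the calibration is good to about 2 mm. The wrist camera is an equidistant fisheye: a pixel r from the principal point sees the ray r / f radians off the axis. A picture is of the moment at which its call begins: read the wrist's pose just before it. calibration takes no time and is no camera call; for the wrist camera it gives the pose at the moment of the call.
- order.close_job(): hands the job in, once; it reports no verdict.
The state is a dict: "time": time; "joint_positions": joint angles; "joint_vel": joint speeds; "joint_torque": joint torques, N m; "ee_pos": TCP position; "eef_rot": TCP orientation; "ft_force": force on the tool from outside, world axes, zero at the start; "torque": the same for the moment, N m; "width": finger opening in m.
Only numpy, scipy, OpenCV 4.12 (cv2) and the standard library are available. Lean on these libraries where they do the work, as an engineer would, in place of code of your own. Each camera call takes 0.05 s, during which the arm holds its last target. There are 200 camera calls.

## Working session

There is one attempt and no reset: what is moved stays moved. The work goes in short steps, Python scripts to look and compute and a tool call to move; the robot and the scene stay as the last step left them, time stands still between calls to the robot, and variables do not carry over. Pictures are saved under pics/ and viewed, about 12 in all and at most 16, crops included, and the job is handed in when it is done.

Besides the shell and the picture viewer there is one more tool, called as name(argument=value, ...), one argument or row to a line, values as JSON. apply_moves: Moves the arm, as the interface text tells. Its arguments: {"type":"object","properties":{"deltas":{"type":"array","items":{"type":"object","properties":{"translation":{"type":"array","items":{"type":"number"}},"turn":{"type":"array","items":{"type":"number"}},"hand":{"type":"number"}}}},"newtons":{"type":"number"}},"required":["deltas"]}

```bash
mkdir -p pics; ls; python3 - <<'E'
from bench import readout, camera, calibration
import cv2,numpy as np
for n in ("top","scene"):
    im=camera(n); cv2.imwrite(f"pics/{n}0.png",im[:,:,::-1])
    cv2.imwrite(f"pics/{n}0b.png",cv2.resize(im[:,:,::-1],(800,600),interpolation=cv2.INTER_CUBIC))
    c=calibration(n); print(n,c["fx"],c["cx"],c["cy"],np.round(c["extrinsics"],3).tolist())
s=readout.read_state();print(s["time"],s["ee_pos"],s["eef_rot"],s["width"])
E
```

```text
pics
top 476.4676714227972 249.74563574938065 187.64490302686954 [[-0.006, -1.0, -0.006, 0.005], [-0.984, 0.007, -0.177, 0.484], [0.177, 0.004, -0.984, 1.486], [0.0, 0.0, 0.0, 1.0]]
scene 360.9438574462357 263.70611978285217 188.44370753609294 [[0.567, 0.824, 0.012, -0.258], [0.686, -0.464, -0.56, -0.314], [-0.456, 0.326, -0.828, 1.595], [0.0, 0.0, 0.0, 1.0]]
0.1 [0.13805823 0.60921511 0.23584783] [ 1.11175502e-01  9.93800583e-01 -6.38067123e-04 -3.47064818e-05] 0.08672260766603512
```

View pics/top0b.png

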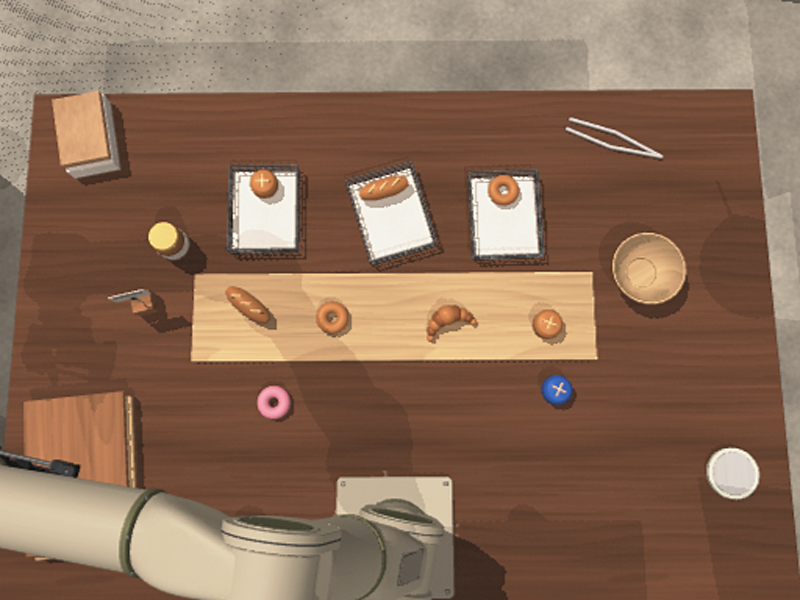

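View pics/scene0b.png

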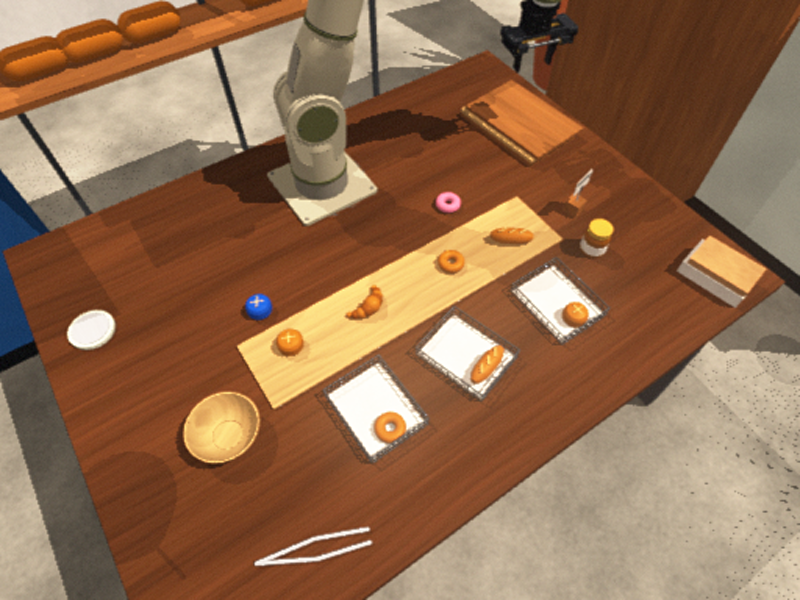

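The top view shows these candidates, in pixels of the 800x600 view:
- **Round:** the golden roll at (548,324) fits. The blue one at (557,389) is excluded, and the one at (263,183) is fixed in its basket.
- **Ring:** the golden one at (333,318) fits. The pink one at (274,402) is excluded, and the one at (503,190) is fixed.
- **Long:** the roll at (248,306) fits. The one at (384,187) is fixed.

Baskets from left to right are round, long and ring. Next I'll measure positions and make a confirming crop.

```bash
cat > h.py <<'E'
import cv2,numpy as np
from bench import calibration
def ray(name,px,z):
    c=calibration(name);T=np.array(c["extrinsics"]);R,t=T[:3,:3],T[:3,3]
    px=np.atleast_2d(px).astype(float)
    d=np.c_[(px[:,0]-c["cx"])/c["fx"],(px[:,1]-c["cy"])/c["fy"],np.ones(len(px))]
    d=d@R; o=-R.T@t
    return (o+d*((z-o[2])/d[:,2])[:,None])[:,:2]
def blobs(mask,amin):
    n,l,s,c=cv2.connectedComponentsWithStats(mask.astype(np.uint8))
    return [(l==i,s[i,4],c[i]) for i in range(1,n) if s[i,4]>amin]
E
python3 - <<'E'
from h import *
im=cv2.imread("pics/top0.png"); hsv=cv2.cvtColor(im,cv2.COLOR_BGR2HSV)
h,s,v=[hsv[...,i].astype(int) for i in range(3)]
for (x,y) in [(156,196),(213,210),(351,212),(160,180),(250,175),(168,117),(246,120),(322,128),(322,122)]: print((x,y),hsv[y,x])
m=(s>165)&(h<20)&(v>110)
out=im.copy()
for b,a,c in blobs(m,60):
    if a>900 or c[1]>235 or c[1]<90: continue
    w=ray("top",np.argwhere(b)[:,::-1],0.025).astype(np.float32)
    r=cv2.minAreaRect(w); ce,ra=cv2.minEnclosingCircle(w)
    print("roll",np.round(c),a,np.round(r[0],3),np.round(r[1],3),round(r[2],1),"circ",np.round(ce,3),round(ra,3))
    out[b]=(0,255,0)
m=(s<40)&(v>170)
for b,a,c in blobs(m,800):
    if c[1]>200 or c[1]<90: continue
    w=ray("top",np.argwhere(b)[:,::-1],0.004).astype(np.float32)
    r=cv2.minAreaRect(w)
    print("paper",np.round(c),a,np.round(r[0],3),np.round(r[1],3),round(r[2],1)); out[b]=(255,0,0)
cv2.imwrite("pics/m0.png",np.vstack([cv2.resize(x[95:235,110:400],(800,386))[:,:] for x in (im,out)])[:])
x=cv2.imread("pics/m0.png"); cv2.imwrite("pics/m0.png",cv2.resize(x,(620,598)))
E
```

```text
(156, 196) [ 12 159 184]
(213, 210) [ 12 152 220]
(351, 212) [ 12 151 221]
(160, 180) [ 15 113 213]
(250, 175) [ 17 107 237]
(168, 117) [ 15 131 230]
(246, 120) [ 12 157 215]
(322, 128) [ 12 152 218]
(322, 122) [ 19  32 234]
paper [169. 138.] 1414 [0.677 0.274] [0.133 0.168] 89.6
paper [323. 142.] 1495 [ 0.66  -0.242] [0.171 0.132] 2.0
paper [252. 144.] 1248 [ 0.659 -0.   ] [0.156 0.134] 16.4
```

View pics/m0.png

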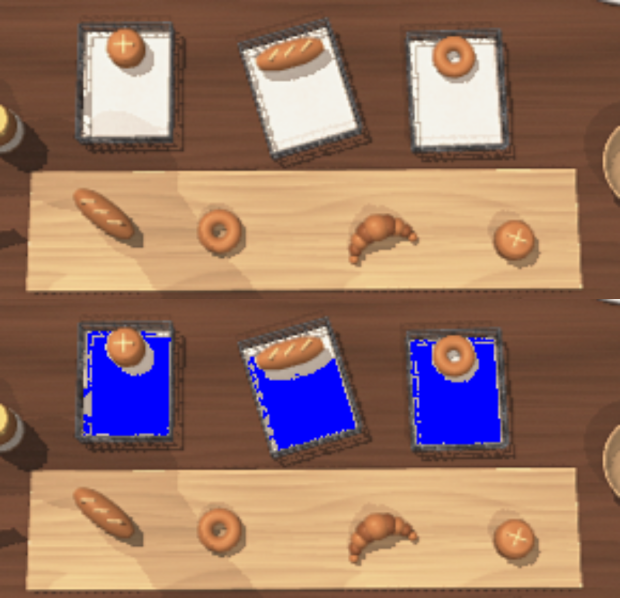

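```bash
python3 - <<'E'
from h import *
im=cv2.imread("pics/top0.png"); hsv=cv2.cvtColor(im,cv2.COLOR_BGR2HSV)
h,s,v=[hsv[...,i].astype(int) for i in range(3)]
m=(s>135)&(h<15)&(v>130)
m=cv2.morphologyEx(m.astype(np.uint8),cv2.MORPH_CLOSE,np.ones((3,3)))
for b,a,c in blobs(m,60):
    if a>1200 or not(90<c[1]<235 and 110<c[0]<390): continue
    w=ray("top",np.argwhere(b)[:,::-1],0.025).astype(np.float32)
    r=cv2.minAreaRect(w); ce,ra=cv2.minEnclosingCircle(w)
    l=cv2.fitLine(w,cv2.DIST_L2,0,.01,.01).ravel()
    print("roll",np.round(c),a,np.round(r[0],3),np.round(r[1],3),round(r[2],1),"circ",np.round(ce,3),round(ra,3),"dir",round(np.degrees(np.arctan2(l[1],l[0])),1))
# paper edges at floor from white+grey-shadow mask
m=(s<60)&(v>110)
for b,a,c in blobs(m,800):
    if not(90<c[1]<190 and 110<c[0]<390): continue
    w=ray("top",np.argwhere(b)[:,::-1],0.004).astype(np.float32)
    print("paper",np.round(c),a,*[np.round(x,3) for x in cv2.minAreaRect(w)], np.round(cv2.boxPoints(cv2.minAreaRect(w)),3).tolist())
E
```

```text
roll [168. 116.] 203 [0.731 0.273] [0.051 0.052] 89.6 circ [0.732 0.275] 0.028 dir -0.9
roll [245. 120.] 283 [0.719 0.017] [0.036 0.105] 18.7 circ [0.719 0.017] 0.052 dir -73.6
roll [322. 121.] 259 [ 0.712 -0.24 ] [0.06  0.062] 89.6 circ [ 0.712 -0.238] 0.033 dir -9.6
roll [157. 194.] 325 [0.467 0.301] [0.107 0.039] 51.3 circ [0.464 0.303] 0.053 dir 51.4
roll [212. 203.] 285 [0.439 0.124] [0.065 0.062] 44.9 circ [0.438 0.124] 0.034 dir 23.8
roll [286. 204.] 295 [ 0.433 -0.114] [0.059 0.106] 20.4 circ [ 0.412 -0.122] 0.053 dir -68.4
roll [350. 207.] 265 [ 0.424 -0.32 ] [0.058 0.055] 89.6 circ [ 0.423 -0.321] 0.03 dir 80.3
paper [169. 137.] 1745 [0.676 0.273] [0.175 0.136] 1.818 [[0.5860000252723694, 0.33799999952316284], [0.5910000205039978, 0.20200000703334808], [0.765999972820282, 0.2070000022649765], [0.7620000243186951, 0.34299999475479126]]
paper [251. 141.] 1715 [0.666 0.001] [0.179 0.145] 14.159 [[0.5609999895095825, 0.05000000074505806], [0.597000002861023, -0.09099999815225601], [0.7699999809265137, -0.04699999839067459], [0.7350000143051147, 0.09300000220537186]]
paper [323. 141.] 1757 [ 0.658 -0.243] [0.18  0.143] 3.005 [[0.5640000104904175, -0.17599999904632568], [0.5720000267028809, -0.3190000057220459], [0.7509999871253967, -0.3100000023841858], [0.7440000176429749, -0.16699999570846558]]
```

The crop confirms all three targets. Starting with the long roll.

apply_moves(
  deltas=[
    {"translation":[0.022,-0.02,0],"turn":[0,0,-0.14],"hand":0.087},
    {"translation":[0.022,-0.02,0],"turn":[0,0,-0.14],"hand":0.087},
    {"translation":[0.022,-0.02,0],"turn":[0,0,-0.14],"hand":0.087},
    {"translation":[0.022,-0.02,0],"turn":[0,0,-0.14],"hand":0.087},
    {"translation":[0.022,-0.02,0],"turn":[0,0,-0.14],"hand":0.087},
  ],
  newtons=15,
)

```text
time: 0.6
ee_pos: [0.2458, 0.507, 0.2327]
eef_rot: [0.452, 0.892, -0.002, -0.002]
ft_force: [0.2, -0.2, 0.6]
width: 0.0869
```

```bash
cat >> h.py <<'E'
from scipy.spatial.transform import Rotation as Rot
def st():
    from bench import readout
    s=readout.read_state(); M=Rot.from_quat(s["eef_rot"]).as_matrix()
    print("t",round(s["time"],2),"p",np.round(s["ee_pos"],4),"jaw",round(np.degrees(np.arctan2(M[1,1],M[0,1])),1),"zax",np.round(M[:,2],3),"w",round(s["width"],4),"F",np.round(s["ft_force"],1),"q",np.round(s["joint_positions"],2))
    return s
E
python3 - <<'E'
from h import *
st()
print("jar",ray("top",[105.6,151],.085),"stand base",ray("top",[92,192],.02),"card",ray("top",[[71,191],[97,184]],.128),"bowl",ray("top",[415,171],.055))
E
```

```text
t 0.6 p [0.2458 0.507  0.2327] jaw 36.3 zax [-0.005 -0.003 -1.   ] w 0.0869 F [ 0.2 -0.2  0.6] q [-1.27  0.2   0.09  1.64 -0.02  1.31 -0.55]
jar [[0.59789493 0.45847243]] stand base [[0.47749877 0.51685508]] card [[0.46231818 0.54398347]
 [0.48338489 0.46610078]] bowl [[ 0.53264473 -0.52680855]]
```

apply_moves(
  deltas=[
    {"translation":[0.022,-0.02,0],"turn":[0,0,-0.135],"hand":0.087},
    {"translation":[0.022,-0.02,0],"turn":[0,0,-0.135],"hand":0.087},
    {"translation":[0.022,-0.02,0],"turn":[0,0,-0.135],"hand":0.087},
    {"translation":[0.022,-0.02,0],"turn":[0,0,-0.135],"hand":0.087},
    {"translation":[0.022,-0.02,0],"turn":[0,0,-0.135],"hand":0.087},
  ],
)

```text
time: 1.1
ee_pos: [0.3592, 0.4013, 0.2311]
eef_rot: [0.732, 0.681, -0.003, -0.003]
ft_force: [-0.1, 1.0, -0.3]
width: 0.0871
```

apply_moves(
  deltas=[
    {"translation":[0.022,-0.02,-0.01],"turn":[0,0,-0.135],"hand":0.087},
    {"translation":[0.022,-0.02,-0.01],"turn":[0,0,-0.135],"hand":0.087},
    {"translation":[0.022,-0.02,-0.01],"turn":[0,0,-0.135],"hand":0.087},
    {"translation":[0.022,-0.02,-0.01],"turn":[0,0,-0.135],"hand":0.087},
    {"translation":[0.022,-0.02,-0.01],"turn":[0,0,-0.13],"hand":0.087},
  ],
)

```text
time: 1.6
ee_pos: [0.4731, 0.2965, 0.1799]
eef_rot: [0.921, 0.39, -0.001, -0.004]
ft_force: [0.4, 0.1, -0.0]
width: 0.087
```

```bash
python3 - <<'E'
from h import *
from bench import camera
st(); c=calibration("wrist"); print(c["fx"],c["cx"],c["cy"],np.round(c["extrinsics"],3).tolist())
cv2.imwrite("pics/w1.png",camera("wrist")[:,:,::-1]); 
cv2.imwrite("pics/t1.png",camera("top")[:,:,::-1])
E
```

```text
t 1.6 p [0.4731 0.2965 0.1799] jaw -44.1 zax [-0.005  0.006 -1.   ] w 0.087 F [ 0.4  0.1 -0. ] q [-1.    0.23  0.42  1.74 -0.11  1.2  -1.32]
297.3186396354542 260.7529841821404 192.09271243454518 [[0.718, -0.696, -0.007, -0.131], [-0.665, -0.689, 0.289, 0.5], [-0.206, -0.203, -0.957, 0.495], [0.0, 0.0, 0.0, 1.0]]
```

View pics/w1.png

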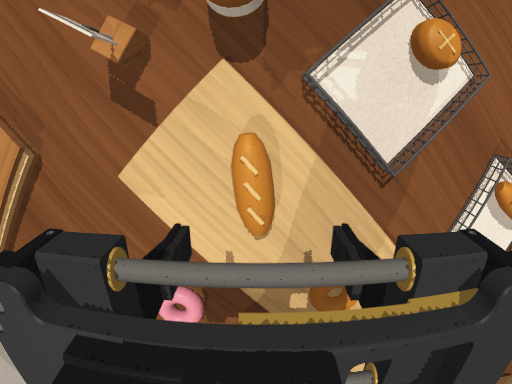

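Wrist view: the long roll is at (253,185) between the jaws' lines. The round basket is at upper right, with its roll at (437,44). Both can be measured finely from here.

```bash
cat >> h.py <<'E'
def wray(px,z,c=None):
    c=c or calibration("wrist");T=np.array(c["extrinsics"]);R,t=T[:3,:3],T[:3,3]
    px=np.atleast_2d(px).astype(float); u=(px-[c["cx"],c["cy"]])/c["fx"]; r=np.linalg.norm(u,axis=1)+1e-9
    d=np.c_[u*(np.sin(r)/r)[:,None],np.cos(r)]@R; o=-R.T@t
    return (o+d*((z-o[2])/d[:,2])[:,None])[:,:2]
def wrolls(im,z,amin=400):
    hsv=cv2.cvtColor(im,cv2.COLOR_BGR2HSV); h,s,v=[hsv[...,i].astype(int) for i in range(3)]
    m=((s>150)&(h<16)&(v>120)).astype(np.uint8); m[225:]=0
    m=cv2.morphologyEx(cv2.morphologyEx(m,cv2.MORPH_OPEN,np.ones((3,3))),cv2.MORPH_CLOSE,np.ones((9,9)))
    for b,a,c in blobs(m,amin):
        w=wray(np.argwhere(b)[:,::-1],z).astype(np.float32); l=cv2.fitLine(w,cv2.DIST_L2,0,.01,.01).ravel()
        print("roll",np.round(c),a,*[np.round(x,3) for x in cv2.minAreaRect(w)],"dir",round(np.degrees(np.arctan2(l[1],l[0])),1))
E
python3 - <<'E'
from h import *
im=cv2.imread("pics/w1.png"); hsv=cv2.cvtColor(im,cv2.COLOR_BGR2HSV)
for p in [(253,180),(210,130),(430,55)]: print(hsv[p[1],p[0]])
wrolls(im,.031)
# round basket top rim outer corners (pixels by eye): near-left, near-right, far-right
print("rim",wray([[304,75],[391,175],[489,73]],.035),"fixed roll",wray([437,44],.025))
E
```

```text
[ 16 189 210]
[ 18 119 216]
[ 14 196 129]
roll [ 98. 112.] 17240 [0.375 0.519] [0.266 0.338] 30.69 dir -64.2
roll [87. 30.] 4856 [0.463 0.585] [0.082 0.208] 1.936 dir -78.7
roll [489.  61.] 5006 [0.772 0.216] [0.201 0.121] 45.59 dir 61.3
roll [431.  46.] 563 [0.717 0.273] [0.028 0.061] 3.094 dir -83.2
roll [290.  99.] 2117 [0.557 0.339] [0.032 0.11 ] 0.752 dir -86.5
roll [  6. 159.] 811 [0.244 0.553] [0.12  0.043] 30.63 dir 22.9
roll [432. 189.] 3966 [0.619 0.142] [0.116 0.093] 28.333 dir 32.5
roll [268. 187.] 563 [0.477 0.288] [0.09  0.013] 48.546 dir 49.9
roll [ 50. 205.] 592 [0.257 0.462] [0.076 0.024] 89.509 dir -87.1
rim [[0.57979431 0.34287946]
 [0.58082617 0.20310743]
 [0.76535426 0.20347025]] fixed roll [[0.72804794 0.27127849]]
```

```bash
sed -i 's/(h<16)&(v>120)/(h<18)\&(v>150)/' h.py; python3 - <<'E'
from h import *
wrolls(cv2.imread("pics/w1.png"),.031)
print(wray([[247,134],[262,237],[253,185]],.031))
E
```

```text
roll [113.  38.] 1139 [0.472 0.521] [0.042 0.042] 12.933 dir -13.0
roll [441.  39.] 1327 [0.733 0.274] [0.05  0.056] 43.469 dir -67.6
roll [  6. 160.] 762 [0.241 0.551] [0.11  0.042] 30.249 dir 21.1
roll [251. 180.] 3061 [0.468 0.302] [0.099 0.039] 50.419 dir 51.1
[[0.49851349 0.33935124]
 [0.4308153  0.24860966]
 [0.46561695 0.29761374]]
```

apply_moves(
  deltas=[
    {"translation":[-0.007,0.003,-0.02],"turn":[0,0,0.1],"hand":0.087},
    {"translation":[0,0,-0.035],"turn":[0,0,0],"hand":0.087},
    {"translation":[0,0,-0.035],"turn":[0,0,0],"hand":0.087},
    {"translation":[0,0,-0.03],"turn":[0,0,0],"hand":0.087},
    {"translation":[0,0,0],"turn":[0,0,0],"hand":0.087},
  ],
)

```text
time: 2.2
ee_pos: [0.466, 0.2973, 0.0557]
eef_rot: [0.899, 0.438, -0.002, -0.003]
ft_force: [-1.2, -0.5, -1.2]
width: 0.0871
```

```bash
python3 -c "
from h import *
st()"
```

```text
t 2.2 p [0.466  0.2973 0.0557] jaw -38.1 zax [-0.006  0.003 -1.   ] w 0.0871 F [-1.2 -0.5 -1.2] q [-0.97  0.37  0.38  1.86 -0.17  0.95 -1.18]
```

apply_moves(
  deltas=[
    {"translation":[0,0.001,-0.018],"turn":[0,0,0],"hand":0.087},
    {"translation":[0,0.001,-0.008],"turn":[0,0,0],"hand":0.087},
    {"translation":[0,0,0],"turn":[0,0,0],"hand":0.035},
    {"translation":[0,0,0],"turn":[0,0,0],"hand":0.035},
    {"translation":[0,0,0],"turn":[0,0,0],"hand":0.035},
  ],
  newtons=15,
)

```text
time: 2.7
ee_pos: [0.4672, 0.3023, 0.0344]
eef_rot: [0.898, 0.44, 0.0, -0.004]
ft_force: [-0.6, -0.1, 0.1]
width: 0.0707
```

apply_moves(
  deltas=[
    {"translation":[0,0,0],"turn":[0,0,0],"hand":0.03},
    {"translation":[0,0,0],"turn":[0,0,0],"hand":0.03},
    {"translation":[0,0,0],"turn":[0,0,0],"hand":0.03},
  ],
)

```text
time: 3.0
ee_pos: [0.4683, 0.303, 0.0365]
eef_rot: [0.898, 0.44, 0.002, -0.004]
ft_force: [-0.1, 0.2, 1.1]
width: 0.0472
```

apply_moves(
  deltas=[
    {"translation":[-0.001,-0.001,-0.009],"turn":[0,0,0],"hand":0.052},
    {"translation":[0,0,-0.002],"turn":[0,0,0],"hand":0.052},
  ],
)

```text
time: 3.2
ee_pos: [0.4673, 0.3021, 0.0252]
eef_rot: [0.898, 0.439, 0.002, -0.005]
ft_force: [-0.2, 0.3, 0.2]
width: 0.0508
```

apply_moves(
  deltas=[
    {"translation":[0,0,-0.001],"turn":[0,0,0],"hand":0.03},
    {"translation":[0,0,-0.001],"turn":[0,0,0],"hand":0.03},
    {"translation":[0,0,-0.001],"turn":[0,0,0],"hand":0.03},
    {"translation":[0,0,-0.001],"turn":[0,0,0],"hand":0.03},
  ],
)

```text
time: 3.6
ee_pos: [0.471, 0.3, 0.0245]
eef_rot: [0.899, 0.438, 0.004, -0.003]
ft_force: [-8.6, -3.4, 19.3]
width: 0.0409
```

apply_moves(
  deltas=[
    {"translation":[0,0,0.02],"turn":[0,0,0],"hand":0.03},
    {"translation":[0,0,0.03],"turn":[0,0,0],"hand":0.03},
    {"translation":[0,0,0.035],"turn":[0,0,0],"hand":0.03},
    {"translation":[0,0,0.02],"turn":[0,0,0],"hand":0.03},
  ],
)

```text
time: 4.0
ee_pos: [0.4681, 0.2976, 0.1286]
eef_rot: [0.899, 0.438, -0.001, -0.002]
ft_force: [0.7, -0.2, -0.8]
width: 0.0408
```

apply_moves(
  deltas=[
    {"translation":[0.02,-0.037,0],"turn":[0,0,0.11],"hand":0.03},
    {"translation":[0.02,-0.037,0],"turn":[0,0,0.11],"hand":0.03},
    {"translation":[0.02,-0.037,0],"turn":[0,0,0.11],"hand":0.03},
    {"translation":[0.02,-0.037,0],"turn":[0,0,0.11],"hand":0.03},
    {"translation":[0.02,-0.037,0],"turn":[0,0,0.11],"hand":0.03},
  ],
)

```text
time: 4.5
ee_pos: [0.5682, 0.1152, 0.1312]
eef_rot: [0.736, 0.677, 0.001, -0.004]
ft_force: [0.3, -0.4, -1.2]
width: 0.0409
```

```bash
python3 -c "
from h import *
st()"
```

```text
t 4.5 p [0.5682 0.1152 0.1312] jaw -4.7 zax [-0.005  0.008 -1.   ] w 0.0409 F [ 0.3 -0.4 -1.2] q [-0.63  0.33  0.43  1.73 -0.16  1.12 -0.23]
```

Remaining: (0.067, -0.124), turn 21° (0.37 rad).

apply_moves(
  deltas=[
    {"translation":[0.017,-0.031,0],"turn":[0,0,0.095],"hand":0.03},
    {"translation":[0.017,-0.031,0],"turn":[0,0,0.095],"hand":0.03},
    {"translation":[0.017,-0.031,0],"turn":[0,0,0.09],"hand":0.03},
    {"translation":[0.015,-0.025,0],"turn":[0,0,0.08],"hand":0.03},
    {"translation":[0,0,-0.01],"turn":[0,0,0],"hand":0.03},
  ],
)

```text
time: 5.0
ee_pos: [0.6374, -0.0163, 0.1199]
eef_rot: [0.598, 0.801, -0.002, -0.003]
ft_force: [-1.2, -0.6, -1.1]
width: 0.0409
```

```bash
python3 - <<'E'
from h import *
from bench import camera
st(); cv2.imwrite("pics/w2.png",camera("wrist")[:,:,::-1])
c=calibration("wrist"); import pickle; pickle.dump(c,open("c2.pkl","wb"))
E
```

```text
t 5.0 p [ 0.6374 -0.0163  0.1199] jaw 16.5 zax [-0.007  0.001 -1.   ] w 0.0409 F [-1.2 -0.6 -1.1] q [-0.36  0.47  0.41  1.58 -0.2   1.15  0.39]
```

View pics/w2.png

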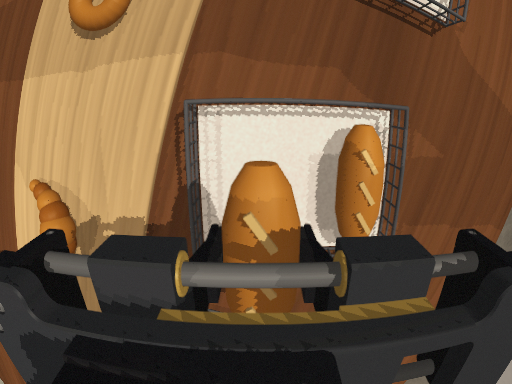

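The long roll is held straight and parallel to its fellow at (360,180). The +y rim corners are at (187,103) and (408,107).

```bash
python3 - <<'E'
from h import *; import pickle
w=wray([[187,103],[408,107]],.035,pickle.load(open("c2.pkl","rb")));print(w)
d=w[1]-w[0];L=np.linalg.norm(d);d/=L;n=np.array([d[1],-d[0]])
o=w.mean(0)+n*.073;print(L,np.degrees(np.arctan2(d[1],d[0])),"centre",o,"target",o-.03*d)
E
```

```text
[[0.55474014 0.04932883]
 [0.72677765 0.10162397]]
0.17981014509560367 16.9079716417316 centre [0.66198987 0.00563196] target [ 0.63328668 -0.0030931 ]
```

apply_moves(
  deltas=[
    {"translation":[-0.004,0.01,-0.015],"turn":[0,0,0],"hand":0.03},
    {"translation":[0,0,-0.03],"turn":[0,0,0],"hand":0.03},
    {"translation":[0,0,-0.025],"turn":[0,0,0],"hand":0.03},
    {"translation":[0,0,-0.012],"turn":[0,0,0],"hand":0.03},
    {"translation":[0,0,0],"turn":[0,0,0],"hand":0.03},
  ],
)

```text
time: 5.55
ee_pos: [0.6281, 0.0022, 0.03]
eef_rot: [0.599, 0.801, -0.003, -0.008]
ft_force: [-0.5, 0.4, -0.4]
width: 0.0408
```

apply_moves(
  deltas=[
    {"translation":[0,0,-0.006],"turn":[0,0,0],"hand":0.03},
    {"translation":[0,0,-0.004],"turn":[0,0,0],"hand":0.03},
    {"translation":[0,0,-0.001],"turn":[0,0,0],"hand":0.03},
  ],
)

```text
time: 5.85
ee_pos: [0.6292, 0.0035, 0.0205]
eef_rot: [0.598, 0.801, -0.002, -0.007]
ft_force: [-0.5, 1.1, -1.0]
width: 0.0407
```

```bash
python3 -c "
from h import *
st()"
```

```text
t 5.85 p [0.6292 0.0035 0.0205] jaw 16.5 zax [-0.014  0.006 -1.   ] w 0.0407 F [-0.5  1.1 -1. ] q [-0.36  0.57  0.37  1.66 -0.25  0.97  0.39]
```

apply_moves(
  deltas=[
    {"translation":[0,0,-0.003],"turn":[0,0,0],"hand":0.03},
    {"translation":[0,0,-0.001],"turn":[0,0,0],"hand":0.058},
    {"translation":[0,0,0],"turn":[0,0,0],"hand":0.058},
    {"translation":[0,0,0],"turn":[0,0,0],"hand":0.058},
  ],
)

```text
time: 6.25
ee_pos: [0.631, 0.003, 0.0201]
eef_rot: [0.599, 0.801, -0.0, -0.006]
ft_force: [-0.2, 0.2, -0.2]
width: 0.055
```

apply_moves(
  deltas=[
    {"translation":[0,0,0.01],"turn":[0,0,0],"hand":0.058},
    {"translation":[0,0,0.02],"turn":[0,0,0],"hand":0.058},
    {"translation":[0,0,0.03],"turn":[0,0,0],"hand":0.06},
    {"translation":[0,0,0.035],"turn":[0,0,0],"hand":0.087},
    {"translation":[0,0,0.03],"turn":[0,0,0],"hand":0.087},
  ],
)

```text
time: 6.75
ee_pos: [0.6285, 0.0025, 0.1478]
eef_rot: [0.599, 0.801, -0.003, -0.008]
ft_force: [0.8, 0.9, 0.1]
width: 0.0688
```

```bash
python3 - <<'E'
from h import *
from bench import camera
st(); cv2.imwrite("pics/w3.png",camera("wrist")[:,:,::-1])
wrolls(cv2.imread("pics/w3.png"),.025)
E
```

```text
t 6.75 p [0.6285 0.0025 0.1478] jaw 16.4 zax [-0.016  0.005 -1.   ] w 0.0688 F [0.8 0.9 0.1] q [-0.39  0.43  0.41  1.57 -0.19  1.2   0.35]
roll [115.  24.] 2188 [0.439 0.126] [0.07  0.055] 4.589 dir 7.3
roll [265. 183.] 3215 [0.631 0.01 ] [0.04  0.087] 16.475 dir -73.1
roll [358. 187.] 2129 [0.723 0.033] [0.033 0.082] 16.578 dir -70.4
roll [ 66. 210.] 584 [ 0.415 -0.084] [0.038 0.044] 23.157 dir -32.4
```

View pics/w3.png

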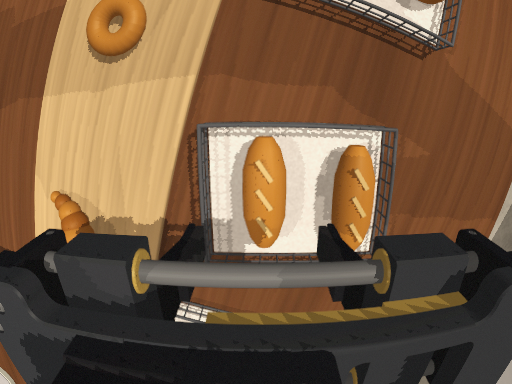

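The long roll lies flat beside its fellow. The ring at (117,25) measures (0.439, 0.125), which agrees with the top view. Going there.

apply_moves(
  deltas=[
    {"translation":[-0.024,0.0155,0],"turn":[-0.005,-0.015,0.14],"hand":0.087},
    {"translation":[-0.024,0.0155,0],"turn":[0,0,0.14],"hand":0.087},
    {"translation":[-0.024,0.0155,0],"turn":[0,0,0.14],"hand":0.087},
    {"translation":[-0.024,0.0155,0],"turn":[0,0,0.14],"hand":0.087},
    {"translation":[-0.024,0.0155,0],"turn":[0,0,0.14],"hand":0.087},
  ],
)

```text
time: 7.3
ee_pos: [0.5113, 0.0787, 0.1594]
eef_rot: [0.279, 0.96, 0.006, 0.007]
ft_force: [0.7, -0.2, 0.0]
width: 0.087
```

apply_moves(
  deltas=[
    {"translation":[-0.022,0.0145,0],"turn":[0,0,0.14],"hand":0.087},
    {"translation":[-0.022,0.0145,0],"turn":[0,0,0.14],"hand":0.087},
    {"translation":[-0.02,0.0145,0],"turn":[0,0,0.12],"hand":0.087},
    {"translation":[0,0,0],"turn":[0,0,0],"hand":0.087},
  ],
)

```text
time: 7.7
ee_pos: [0.443, 0.1255, 0.1622]
eef_rot: [0.071, 0.997, 0.008, 0.007]
ft_force: [0.7, -0.0, 0.5]
width: 0.0872
```

```bash
python3 - <<'E'
from h import *
from bench import camera
st(); cv2.imwrite("pics/w4.png",camera("wrist")[:,:,::-1])
wrolls(cv2.imread("pics/w4.png"),.022)
E
```

```text
t 7.7 p [0.443  0.1255 0.1622] jaw 81.9 zax [ 0.015  0.016 -1.   ] w 0.0872 F [ 0.7 -0.   0.5] q [-0.55  0.01  0.18  2.   -0.01  1.12  1.07]
roll [260. 180.] 2749 [0.442 0.127] [0.065 0.065] 83.243 dir -53.2
roll [ 63. 202.] 1534 [ 0.431 -0.113] [0.057 0.113] 20.441 dir -65.3
```

View pics/w4.png

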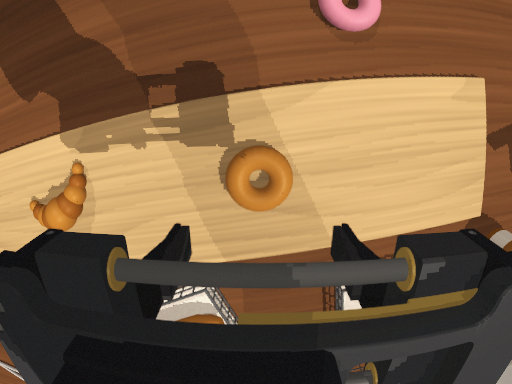

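The golden ring is at (260,178), centred between the jaws. The pink one at (350,5) is excluded. Descending.

apply_moves(
  deltas=[
    {"translation":[-0.001,0,-0.025],"turn":[-0.015,0.015,0],"hand":0.087},
    {"translation":[0,0,-0.03],"turn":[0,0,0],"hand":0.087},
    {"translation":[0,0,-0.03],"turn":[0,0,0],"hand":0.087},
    {"translation":[0,0,-0.015],"turn":[0,0,0],"hand":0.087},
    {"translation":[0,0,0],"turn":[0,0,0],"hand":0.087},
  ],
)

```text
time: 8.25
ee_pos: [0.4489, 0.1215, 0.0625]
eef_rot: [0.081, 0.997, 0.001, 0.005]
ft_force: [-0.9, 0.7, 0.7]
width: 0.0869
```

```bash
python3 -c "
from h import *
st()"
```

```text
t 8.25 p [0.4489 0.1215 0.0625] jaw 80.7 zax [ 0.009  0.002 -1.   ] w 0.0869 F [-0.9  0.7  0.7] q [-0.54  0.16  0.19  2.08 -0.04  0.9   1.08]
```

apply_moves(
  deltas=[
    {"translation":[-0.008,0.005,-0.005],"turn":[0,0.008,0],"hand":0.087},
    {"translation":[0,0,-0.01],"turn":[0,0,0],"hand":0.087},
    {"translation":[0,0,0],"turn":[0,0,0],"hand":0.087},
  ],
)

```text
time: 8.55
ee_pos: [0.4423, 0.1264, 0.0484]
eef_rot: [0.083, 0.997, 0.001, 0.002]
ft_force: [-0.3, -0.2, -0.5]
width: 0.0868
```

apply_moves(
  deltas=[
    {"translation":[-0.001,0,-0.012],"turn":[0,0,0],"hand":0.087},
    {"translation":[-0.001,0,-0.008],"turn":[0,0,0],"hand":0.08},
    {"translation":[0,0,-0.001],"turn":[0,0,0],"hand":0.073},
    {"translation":[0,0,0],"turn":[0,0,0],"hand":0.073},
  ],
)

```text
time: 8.95
ee_pos: [0.4409, 0.1267, 0.0265]
eef_rot: [0.084, 0.996, 0.002, 0.002]
ft_force: [0.4, -0.5, -0.8]
width: 0.0751
```

apply_moves(
  deltas=[
    {"translation":[0,0,0],"turn":[0,0,0],"hand":0.05},
    {"translation":[0,0,0],"turn":[0,0,0],"hand":0.05},
    {"translation":[0,0,0],"turn":[0,0,0],"hand":0.05},
    {"translation":[0,0,0],"turn":[0,0,0],"hand":0.05},
  ],
)

```text
time: 9.35
ee_pos: [0.4413, 0.1267, 0.0269]
eef_rot: [0.084, 0.996, 0.002, 0.003]
ft_force: [-0.3, 0.1, -0.8]
width: 0.0676
```

apply_moves(
  deltas=[
    {"translation":[0,0,0.02],"turn":[0,0,0],"hand":0.05},
    {"translation":[0,0,0.03],"turn":[0,0,0],"hand":0.05},
    {"translation":[0,0,0.035],"turn":[0,0,0],"hand":0.05},
    {"translation":[0,0,0.02],"turn":[0,0,0],"hand":0.05},
  ],
)

```text
time: 9.75
ee_pos: [0.4386, 0.1255, 0.1328]
eef_rot: [0.084, 0.996, 0.0, -0.0]
ft_force: [0.0, 0.6, -0.9]
width: 0.067
```

```bash
python3 -c "
from h import *
st()"
```

```text
t 9.75 p [0.4386 0.1255 0.1328] jaw 80.4 zax [ 0.  0. -1.] w 0.067 F [ 0.   0.6 -0.9] q [-0.56  0.05  0.19  2.03 -0.01  1.07  1.03]
```

apply_moves(
  deltas=[
    {"translation":[0.019,-0.036,0],"turn":[0,0,0.02],"hand":0.05},
    {"translation":[0.019,-0.036,0],"turn":[0,0,0.02],"hand":0.05},
    {"translation":[0.019,-0.036,0],"turn":[0,0,0.02],"hand":0.05},
    {"translation":[0.019,-0.036,0],"turn":[0,0,0.02],"hand":0.05},
    {"translation":[0.019,-0.036,0],"turn":[0,0,0.02],"hand":0.05},
  ],
)

```text
time: 10.25
ee_pos: [0.537, -0.0539, 0.1384]
eef_rot: [0.026, 1.0, 0.003, 0.004]
ft_force: [0.5, 0.1, -0.9]
width: 0.0673
```

apply_moves(
  deltas=[
    {"translation":[0.019,-0.036,0],"turn":[0,0,0.02],"hand":0.05},
    {"translation":[0.018,-0.036,0],"turn":[0,0,0.02],"hand":0.05},
    {"translation":[0.018,-0.036,0],"turn":[0,0,0.02],"hand":0.05},
    {"translation":[0.018,-0.03,0],"turn":[0,0,0.02],"hand":0.05},
    {"translation":[0,0,-0.01],"turn":[0,0,0],"hand":0.05},
  ],
)

```text
time: 10.75
ee_pos: [0.6135, -0.2042, 0.1296]
eef_rot: [-0.014, 1.0, 0.001, 0.006]
ft_force: [-0.6, -0.5, -0.3]
width: 0.0674
```

```bash
python3 - <<'E'
from h import *
from bench import camera
import pickle
st(); cv2.imwrite("pics/w5.png",camera("wrist")[:,:,::-1])
pickle.dump(calibration("wrist"),open("c5.pkl","wb"))
E
```

```text
t 10.75 p [ 0.6135 -0.2042  0.1296] jaw 91.6 zax [ 0.011  0.003 -1.   ] w 0.0674 F [-0.6 -0.5 -0.3] q [-0.06  0.47  0.41  1.56 -0.21  1.15  2.  ]
```

View pics/w5.png

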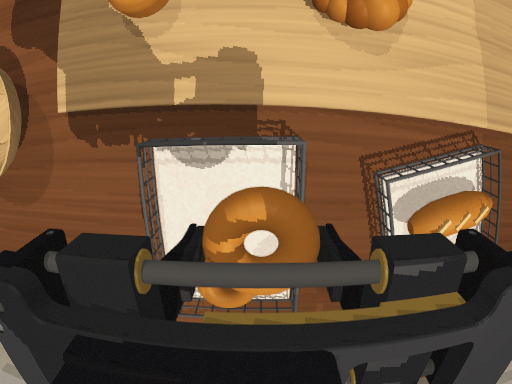

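The ring is held level. The ring basket's near rim corners are at (138,145) and (305,140).

```bash
python3 - <<'E'
from h import *; import pickle
w=wray([[138,145],[305,140]],.035,pickle.load(open("c5.pkl","rb")));print(w)
d=w[1]-w[0];L=np.linalg.norm(d);d/=L;x=np.array([d[1],-d[0]])
print(L,np.degrees(np.arctan2(x[1],x[0])),"centre",w.mean(0)+.093*x,"target",w.mean(0)+.063*x)
E
```

```text
[[ 0.56529646 -0.30719018]
 [ 0.55913414 -0.16601453]]
0.14131007914619675 2.499377625234693 centre [ 0.65512683 -0.23254676] target [ 0.62515537 -0.23385501]
```

apply_moves(
  deltas=[
    {"translation":[0.007,-0.017,0],"turn":[-0.003,0.01,0.015],"hand":0.05},
    {"translation":[0.006,-0.016,-0.005],"turn":[0,0,0],"hand":0.05},
    {"translation":[0,0,-0.025],"turn":[0,0,0],"hand":0.05},
    {"translation":[0,0,-0.03],"turn":[0,0,0],"hand":0.05},
    {"translation":[0,0,-0.01],"turn":[0,0,0],"hand":0.05},
  ],
)

```text
time: 11.3
ee_pos: [0.6255, -0.2319, 0.0544]
eef_rot: [-0.023, 1.0, 0.003, -0.001]
ft_force: [-0.6, 1.3, -0.4]
width: 0.0677
```

```bash
python3 -c "
from h import *
st()"
```

```text
t 11.3 p [ 0.6255 -0.2319  0.0544] jaw 92.7 zax [-0.002  0.005 -1.   ] w 0.0677 F [-0.6  1.3 -0.4] q [ 0.01  0.6   0.39  1.54 -0.25  1.06  2.08]
```

apply_moves(
  deltas=[
    {"translation":[0,-0.006,-0.01],"turn":[0,0,0],"hand":0.05},
    {"translation":[0,0,-0.01],"turn":[0,0,0],"hand":0.05},
    {"translation":[0,0,-0.008],"turn":[0,0,0],"hand":0.05},
    {"translation":[0,0,0],"turn":[0,0,0],"hand":0.05},
  ],
)

```text
time: 11.7
ee_pos: [0.6256, -0.2373, 0.0248]
eef_rot: [-0.024, 1.0, 0.003, -0.001]
ft_force: [-0.3, 0.3, -1.2]
width: 0.0675
```

apply_moves(
  deltas=[
    {"translation":[0,0,-0.003],"turn":[0,0,0],"hand":0.05},
    {"translation":[0,0,-0.002],"turn":[0,0,0],"hand":0.05},
    {"translation":[0,0,-0.001],"turn":[0,0,0],"hand":0.08},
    {"translation":[0,0,0],"turn":[0,0,0],"hand":0.08},
    {"translation":[0,0,0],"turn":[0,0,0],"hand":0.08},
  ],
)

```text
time: 12.2
ee_pos: [0.6273, -0.2375, 0.0209]
eef_rot: [-0.024, 1.0, 0.003, 0.001]
ft_force: [-0.1, 0.4, 0.2]
width: 0.0782
```

apply_moves(
  deltas=[
    {"translation":[0,0,0.01],"turn":[0,0,0],"hand":0.08},
    {"translation":[0,0,0.02],"turn":[0,0,0],"hand":0.08},
    {"translation":[0,0,0.03],"turn":[0,0,0],"hand":0.087},
    {"translation":[0,0,0.035],"turn":[0,0,0],"hand":0.087},
    {"translation":[0,0,0.03],"turn":[0,0,0],"hand":0.087},
  ],
)

```text
time: 12.7
ee_pos: [0.6245, -0.2366, 0.1487]
eef_rot: [-0.024, 1.0, 0.004, -0.002]
ft_force: [0.1, 0.1, -0.5]
width: 0.0864
```

```bash
python3 - <<'E'
from h import *
from bench import camera
st(); cv2.imwrite("pics/w6.png",camera("wrist")[:,:,::-1])
wrolls(cv2.imread("pics/w6.png"),.018)
E
```

```text
t 12.7 p [ 0.6245 -0.2366  0.1487] jaw 92.7 zax [-0.005  0.007 -1.   ] w 0.0864 F [ 0.1  0.1 -0.5] q [-0.    0.51  0.42  1.46 -0.22  1.23  2.06]
roll [409.  13.] 1102 [ 0.434 -0.088] [0.036 0.061] 15.192 dir -60.4
roll [260. 188.] 2841 [ 0.629 -0.237] [0.065 0.065] 2.656 dir -46.9
roll [463. 209.] 1344 [0.641 0.02 ] [0.035 0.115] 16.955 dir -73.0
```

View pics/w6.png

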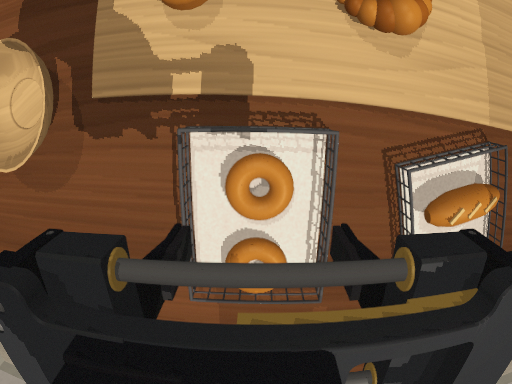

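The ring lies flat in its basket at (0.629, -0.237). Next is the golden round roll.

apply_moves(
  deltas=[
    {"translation":[-0.033,-0.014,0],"turn":[0,0,-0.1],"hand":0.087},
    {"translation":[-0.033,-0.014,0],"turn":[0,0,-0.1],"hand":0.087},
    {"translation":[-0.033,-0.014,0],"turn":[0,0,-0.1],"hand":0.087},
    {"translation":[-0.033,-0.014,0],"turn":[0,0,-0.1],"hand":0.087},
    {"translation":[-0.033,-0.014,0],"turn":[0,0,-0.1],"hand":0.087},
  ],
)

```text
time: 13.25
ee_pos: [0.4623, -0.3067, 0.1609]
eef_rot: [0.229, 0.973, 0.001, 0.008]
ft_force: [-0.4, -0.4, 0.6]
width: 0.0869
```

apply_moves(
  deltas=[
    {"translation":[-0.028,-0.012,0],"turn":[0,0,-0.1],"hand":0.087},
    {"translation":[0,0,0],"turn":[0,0,0],"hand":0.087},
  ],
)

```text
time: 13.45
ee_pos: [0.4288, -0.3221, 0.1626]
eef_rot: [0.284, 0.959, 0.001, 0.009]
ft_force: [1.0, -1.1, -0.2]
width: 0.087
```

```bash
python3 - <<'E'
from h import *
from bench import camera
st(); cv2.imwrite("pics/w7.png",camera("wrist")[:,:,::-1])
wrolls(cv2.imread("pics/w7.png"),.027)
E
```

```text
t 13.45 p [ 0.4288 -0.3221  0.1626] jaw 56.9 zax [ 0.017 -0.002 -1.   ] w 0.087 F [ 1.  -1.1 -0.2] q [ 0.01  0.2   0.62  1.83 -0.13  1.13  1.67]
roll [430.  87.] 2284 [ 0.436 -0.113] [0.067 0.105] 20.53 dir -77.7
roll [261. 177.] 2880 [ 0.425 -0.316] [0.059 0.06 ] 76.859 dir -50.5
```

View pics/w7.png

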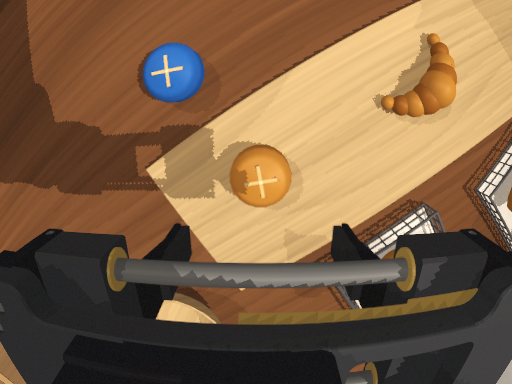

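The golden round roll with the pale cross is at (261,177), measured at (0.425, -0.317). The blue look-alike is at (173,72), clear of the jaws. Descending.

apply_moves(
  deltas=[
    {"translation":[-0.004,0.005,-0.02],"turn":[0,0.017,0],"hand":0.087},
    {"translation":[0,0,-0.03],"turn":[0,0,0],"hand":0.087},
    {"translation":[0,0,-0.03],"turn":[0,0,0],"hand":0.087},
    {"translation":[0,0,-0.01],"turn":[0,0,0],"hand":0.087},
    {"translation":[0,0,0],"turn":[0,0,0],"hand":0.087},
  ],
)

```text
time: 14.0
ee_pos: [0.431, -0.3124, 0.0697]
eef_rot: [0.277, 0.961, -0.001, 0.002]
ft_force: [-0.1, 0.1, 0.1]
width: 0.0869
```

```bash
python3 -c "
from h import *
st()"
```

```text
t 14.0 p [ 0.431  -0.3124  0.0697] jaw 57.8 zax [ 0.003 -0.002 -1.   ] w 0.0869 F [-0.1  0.1  0.1] q [ 0.04  0.32  0.58  1.92 -0.21  0.96  1.73]
```

apply_moves(
  deltas=[
    {"translation":[-0.006,-0.004,-0.003],"turn":[0,0,0],"hand":0.087},
    {"translation":[-0.001,-0.001,-0.013],"turn":[0,0,0],"hand":0.087},
    {"translation":[0,0,-0.013],"turn":[0,0,0],"hand":0.087},
    {"translation":[0,0,-0.006],"turn":[0,0,0],"hand":0.087},
    {"translation":[0,0,0],"turn":[0,0,0],"hand":0.075},
  ],
)

```text
time: 14.5
ee_pos: [0.4253, -0.3183, 0.0342]
eef_rot: [0.276, 0.961, -0.001, 0.003]
ft_force: [1.2, 0.8, 0.2]
width: 0.0835
```

apply_moves(
  deltas=[
    {"translation":[0,0,-0.007],"turn":[0,0,0],"hand":0.066},
    {"translation":[0,0,-0.001],"turn":[0,0,0],"hand":0.066},
    {"translation":[0,0,0],"turn":[0,0,0],"hand":0.066},
  ],
)

```text
time: 14.8
ee_pos: [0.4257, -0.3185, 0.0259]
eef_rot: [0.276, 0.961, -0.001, 0.004]
ft_force: [-1.1, -0.4, 0.4]
width: 0.0676
```

apply_moves(
  deltas=[
    {"translation":[0,0,0],"turn":[0,0,0],"hand":0.045},
    {"translation":[0,0,0],"turn":[0,0,0],"hand":0.045},
    {"translation":[0,0,0],"turn":[0,0,0],"hand":0.045},
    {"translation":[0,0,0],"turn":[0,0,0],"hand":0.045},
  ],
)

```text
time: 15.2
ee_pos: [0.426, -0.3186, 0.0264]
eef_rot: [0.276, 0.961, -0.001, 0.004]
ft_force: [0.9, 0.3, -0.3]
width: 0.0582
```

apply_moves(
  deltas=[
    {"translation":[0,0,0.02],"turn":[0,0,0],"hand":0.045},
    {"translation":[0,0,0.03],"turn":[0,0,0],"hand":0.045},
    {"translation":[0,0,0.035],"turn":[0,0,0],"hand":0.045},
    {"translation":[0,0,0.025],"turn":[0,0,0],"hand":0.045},
    {"translation":[0.01,0.02,0],"turn":[0,0,0.02],"hand":0.045},
  ],
)

```text
time: 15.7
ee_pos: [0.4331, -0.3002, 0.14]
eef_rot: [0.269, 0.963, -0.001, 0.003]
ft_force: [0.3, -0.1, -1.5]
width: 0.0581
```

apply_moves(
  deltas=[
    {"translation":[0.015,0.041,0],"turn":[0,0,0.03],"hand":0.045},
    {"translation":[0.015,0.041,0],"turn":[0,0,0.03],"hand":0.045},
    {"translation":[0.015,0.041,0],"turn":[0,0,0.03],"hand":0.045},
    {"translation":[0.015,0.041,0],"turn":[0,0,0.03],"hand":0.045},
    {"translation":[0.015,0.041,0],"turn":[0,0,0.03],"hand":0.045},
  ],
)

```text
time: 16.2
ee_pos: [0.509, -0.0924, 0.1427]
eef_rot: [0.198, 0.98, -0.001, 0.006]
ft_force: [0.4, -0.9, -1.4]
width: 0.0582
```

apply_moves(
  deltas=[
    {"translation":[0.015,0.041,0],"turn":[0,0,0.03],"hand":0.045},
    {"translation":[0.015,0.041,0],"turn":[0,0,0.03],"hand":0.045},
    {"translation":[0.015,0.041,0],"turn":[0,0,0.03],"hand":0.045},
    {"translation":[0.015,0.041,0],"turn":[0,0,0.03],"hand":0.045},
    {"translation":[0.015,0.041,0],"turn":[0,0,0.03],"hand":0.045},
  ],
)

```text
time: 16.7
ee_pos: [0.5856, 0.1216, 0.1435]
eef_rot: [0.121, 0.993, -0.0, 0.006]
ft_force: [1.0, -0.3, -0.1]
width: 0.0585
```

```bash
python3 -c "
from h import *
st()"
```

```text
t 16.7 p [0.5856 0.1216 0.1435] jaw 76.1 zax [ 0.013 -0.002 -1.   ] w 0.0585 F [ 1.  -0.3 -0.1] q [-0.52  0.33  0.28  1.68 -0.1   1.13  1.12]
```

apply_moves(
  deltas=[
    {"translation":[0.015,0.04,0],"turn":[0.002,0.012,0.05],"hand":0.045},
    {"translation":[0.015,0.04,0],"turn":[0,0,0.05],"hand":0.045},
    {"translation":[0.014,0.037,-0.01],"turn":[0,0,0.05],"hand":0.045},
    {"translation":[0.01,0.025,-0.02],"turn":[0,0,0.05],"hand":0.045},
    {"translation":[0,0,0],"turn":[0,0,0],"hand":0.045},
  ],
)

```text
time: 17.2
ee_pos: [0.64, 0.2784, 0.1114]
eef_rot: [0.012, 1.0, 0.002, -0.0]
ft_force: [-1.1, -0.2, -0.7]
width: 0.0586
```

```bash
python3 - <<'E'
from h import *
from bench import camera
import pickle
st(); cv2.imwrite("pics/w8.png",camera("wrist")[:,:,::-1])
pickle.dump(calibration("wrist"),open("c8.pkl","wb"))
E
```

```text
t 17.2 p [0.64   0.2784 0.1114] jaw 88.6 zax [-0.001  0.005 -1.   ] w 0.0586 F [-1.1 -0.2 -0.7] q [-0.61  0.58  0.19  1.4  -0.12  1.18  1.15]
```

View pics/w8.png

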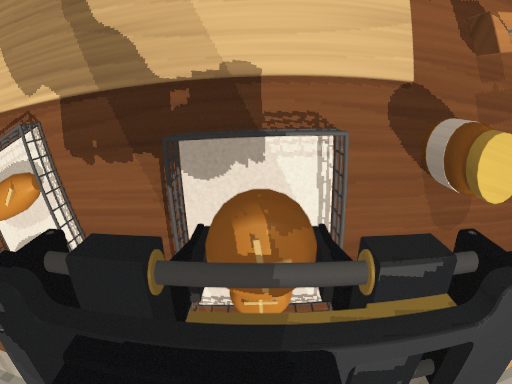

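The round roll is held level. The round basket's near rim corners are at (164,138) and (348,131), and the jar is at (470,160), well outside the body.

```bash
python3 - <<'E'
from h import *; import pickle
w=wray([[164,138],[348,131]],.035,pickle.load(open("c8.pkl","rb")))
d=w[1]-w[0];L=np.linalg.norm(d);d/=L;x=np.array([d[1],-d[0]])
print(w,L,np.degrees(np.arctan2(x[1],x[0])),"target",w.mean(0)+.063*x)
E
```

```text
[[0.58207817 0.20254679]
 [0.58078489 0.34730157]] 0.1447605648504981 0.5118815944479042 target [0.64442902 0.27548702]
```

apply_moves(
  deltas=[
    {"translation":[0.002,-0.005,-0.02],"turn":[0,0,0],"hand":0.045},
    {"translation":[0,0,-0.025],"turn":[0,0,0],"hand":0.045},
    {"translation":[0,0,-0.01],"turn":[0,0,0],"hand":0.045},
    {"translation":[0,0,0],"turn":[0,0,0],"hand":0.045},
  ],
)

```text
time: 17.65
ee_pos: [0.6446, 0.2671, 0.0599]
eef_rot: [0.017, 1.0, 0.002, 0.003]
ft_force: [-0.7, -1.2, -0.5]
width: 0.0585
```

apply_moves(
  deltas=[
    {"translation":[-0.002,0.007,-0.01],"turn":[0,0,0],"hand":0.045},
    {"translation":[0,0,-0.015],"turn":[0,0,0],"hand":0.045},
    {"translation":[0,0,-0.008],"turn":[0,0,0],"hand":0.045},
    {"translation":[0,0,0],"turn":[0,0,0],"hand":0.045},
  ],
)

```text
time: 18.05
ee_pos: [0.6438, 0.2744, 0.0276]
eef_rot: [0.017, 1.0, 0.002, 0.004]
ft_force: [0.3, -0.2, -0.9]
width: 0.0585
```

```bash
python3 -c "
from h import *
st()"
```

```text
t 18.05 p [0.6438 0.2744 0.0276] jaw 88.0 zax [ 0.009  0.005 -1.   ] w 0.0585 F [ 0.3 -0.2 -0.9] q [-0.6   0.66  0.18  1.46 -0.13  1.03  1.15]
```

apply_moves(
  deltas=[
    {"translation":[0,0,-0.005],"turn":[0,0,0],"hand":0.045},
    {"translation":[0,0,-0.002],"turn":[0,0,0],"hand":0.045},
    {"translation":[0,0,-0.001],"turn":[0,0,0],"hand":0.074},
    {"translation":[0,0,0],"turn":[0,0,0],"hand":0.074},
    {"translation":[0,0,0],"turn":[0,0,0],"hand":0.074},
  ],
)

```text
time: 18.55
ee_pos: [0.6447, 0.2745, 0.0202]
eef_rot: [0.017, 1.0, 0.003, 0.005]
ft_force: [-0.2, -0.1, 0.1]
width: 0.0716
```

apply_moves(
  deltas=[
    {"translation":[0,0,0.01],"turn":[0,0,0],"hand":0.074},
    {"translation":[0,0,0.02],"turn":[0,0,0],"hand":0.074},
    {"translation":[0,0,0.03],"turn":[0,0,0],"hand":0.08},
    {"translation":[0,0,0.035],"turn":[0,0,0],"hand":0.087},
    {"translation":[0,0,0.035],"turn":[0,0,0],"hand":0.087},
  ],
)

```text
time: 19.05
ee_pos: [0.6419, 0.2731, 0.1524]
eef_rot: [0.018, 1.0, 0.001, 0.002]
ft_force: [0.5, 0.3, 0.1]
width: 0.0847
```

apply_moves(
  deltas=[
    {"translation":[-0.03,0,0.04],"turn":[0,0,0],"hand":0.087},
    {"translation":[-0.04,0,0.03],"turn":[0,0,0],"hand":0.087},
    {"translation":[-0.04,0,0.02],"turn":[0,0,0],"hand":0.087},
    {"translation":[-0.04,0,0],"turn":[0,0,0],"hand":0.087},
    {"translation":[0,0,0],"turn":[0,0,0],"hand":0.087},
  ],
)

```text
time: 19.55
ee_pos: [0.4904, 0.2725, 0.2554]
eef_rot: [0.019, 1.0, 0.005, 0.008]
ft_force: [0.5, -0.2, 0.1]
width: 0.0868
```

```bash
python3 - <<'E'
from h import *
from bench import camera
st(); im=camera("scene")[:,:,::-1]; cv2.imwrite("pics/s9.png",cv2.resize(im[60:310,100:440],(800,588),interpolation=cv2.INTER_CUBIC))
cv2.imwrite("pics/w9.png",camera("wrist")[:,:,::-1])
E
```

```text
t 19.55 p [0.4904 0.2725 0.2554] jaw 87.9 zax [ 0.017  0.01  -1.   ] w 0.0868 F [ 0.5 -0.2  0.1] q [-0.75  0.16  0.18  1.63 -0.03  1.33  0.97]
```

View pics/s9.png

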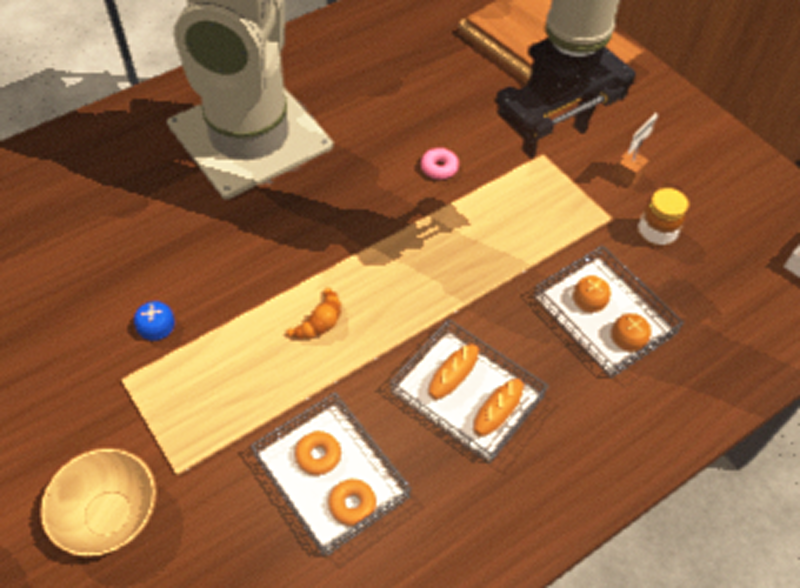

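View pics/w9.png

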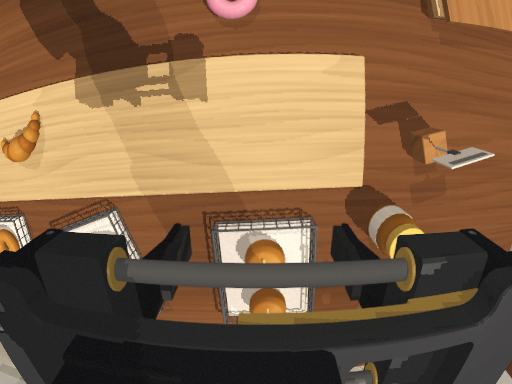

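All three baskets hold a flat pair. The croissant, stand, bowl, jar and look-alikes are where they were, and the arm is clear. Handing in.

```bash
python3 -c "
from bench import order
print(order.close_job())"
```

```text
the job is handed in; nothing more can be done
None
```

I put the long, ring and round rolls, in that order, into the near halves of the baskets that held their own kind, and handed the job in at about 20 s on the robot's clock. No verdict was reported.

- **Positions:** After placing, the long roll measured (0.631, 0.010), lying within about 1° of its basket's y axis and parallel to its fellow. The ring measured (0.629, -0.237). The round roll was let go at about (0.645, 0.275), and I checked its final place only by eye in the last two pictures. Each was within about 10 mm of its target.
- **Final look:** The pictures show all three rolls lying flat. The croissant, price stand, bowl, jar and the pink and blue look-alikes look unmoved, and the gripper is well clear.
- **Disagreements:** The top and wrist cameras differed by up to about 10 mm on the baskets, well inside the limits. While gripping the long roll, the fingertips briefly touched the board, with about 19 N upward on the tool.

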